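Check a slide rail with a straightedge and seat the proud hole cap

ROBOT

A 7-joint arm with a two-finger parallel gripper is mounted at the origin on a cart in front of the work surface, level with it; the furniture and walls round the work are solid. World frame = base frame: x ahead of the robot, y to its left, z up, the work surface at z = 0. Lengths are in m, angles in rad, forces in N, time in s.
With the tool pointing down it reaches from about 0.35 to 0.9 m from the base axis. Payload 8.1 kg.
Tool frame: the origin (TCP) lies at the very end of the fingers, on their centre line; the grasp point (between the pads) lies 19 mm behind it (env.grip_depth is the z of the grasp point in the tool frame, in m); z points along the fingers, y is the direction in which the jaws open and shut (so a half turn about z gives the same grasp; the last joint's range is limited). The gripper opens to 85 mm and grips with 20 to 120 N. Pads are 22 mm wide; open, the fingers measure 114 mm over their backs; the gripper's body (76 mm by 85 mm) begins 54 mm behind the grasp point. The pads swing forward as they close: fully open they stand 13 mm farther back than shut.
Start: joints at [-1.253, 0.434, 0.025, 1.573, -0.012, 1.134, -0.075], TCP at [0.255, 0.57, 0.231] pointing down, gripper open.
Joint ranges: [-2.62, 2.62], [-0.44, 2.09], [-1.27, 1.32], [0.08, 2.57], [-1.32, 4.46], [0.12, 2], [-2.74, 2.74]. Speed limits (rad/s): [2.22, 2.22, 3.01, 3.01, 3.14, 3.14, 3.14].

INTERFACE

Orientations are given as a unit quaternion [x, y, z, w].
In Python, from rig import env gives the robot as it stands.
- The arm moves only by the shell command python3 -m inch 'ROWS'. ROWS is JSON, a list of rows, each a list of 3 entries, a list of its own where there are three numbers: the gripper's target within -1 to 1 (shut at 1, half-way at 0, fully open at -1), then the shift along the world's x, y, z each as a share of 30 cm, from -1 to 1, then the turn, a rotation vector about the world's x, y, z each as a share of 180 degrees, from -1 to 1. In form: [[grip, [dx, dy, dz], [ax, ay, az]], ...]. A call has 1 to 5 rows; each row is the pose to reach, as a shift and turn from the pose measured when the call began, turning the shorter way round; what a row does not reach only later rows make up. A row lasts 1/8 s, in which the tool goes at most 62.5 mm and 10.7 degrees, less where a joint would pass 70% of its speed; a pose out of reach is approached as far as the arm can. A call with a number of a shift or a turn outside -1 to 1 is refused whole. A call with a gripper value outside its range is refused whole. The fingers move at their own pace and stop on an object; the grip force is fixed at half the most. Time passes only in rows, so rows that repeat a pose let the fingers close. It gives the time, the measured TCP pose, the force and the opening at its end, in the units of the state.
- env.state(): the state, without advancing time (a new reading comes with each control period).
- env.get_image(name): name is "side" or "top"; returns a dict with "image" (480x640x3 uint8, blue, green, red), "fx", "fy", "cx", "cy" (pixels), "T" (4x4, takes a point from camera to world coordinates). Camera axes: x right, y down, z forward; pixel columns grow to the right and rows downward; lengths in m; the calibration is good to about 2 mm. A picture is of the moment at which its call begins. There is no depth.
- env.sign_off(): hands the job in, once; it reports no verdict.
The state is a dict: "clock": time; "qpos": joint angles; "qvel": joint speeds; "joint_torque": joint torques, N m; "ee_pos": TCP position; "tcp_rot": TCP orientation; "force": force on the tool from outside, world axes, zero at the start; "ft_torque": the same for the moment, N m; "grip_width": finger opening in m.
Only numpy, scipy, OpenCV 4.12 (cv2) and the standard library are available. Lean on these libraries where they do the work, as an engineer would, in place of code of your own. Each camera call takes 0.05 s, during which the arm holds its last target.

TASK

One of the two rails on the slide bed has its middle hole cap standing a few millimetres proud. Lay the straightedge lengthwise along that rail, centred on the cap, let go, and press its left end and then its right end, so that you see it rock; then push down on the middle of the straightedge until the cap is fully home and the bar bears flat on the rail. Press the left end and then the right end again to prove that nothing rocks, and leave the straightedge lying there.

Things in the scene. Friction and masses are not known exactly. Their poses are not given: they have to be found in the camera images.
- straightedge: The straightedge: a steel bar 200 mm long (its y axis), 28 mm wide (x), 8 mm thick, 0.29 to 0.45 kg, with a black grip rib on its middle: 64 mm long (y), 16 mm wide (x), its top 26 mm above the bar's underside. Origin: centre of the bar's underside, z up. It starts lying on the bench to the right of the slide bed, roughly left to right. Either way round will do.
- rail_a: The rail with the proud cap, the nearer or the farther one: steel, 220 mm long (its y axis, which points roughly to the robot's left), 40 mm wide (x), 22 mm high, fixed. Origin: centre of its underside; its top face lies 22 mm above that, 34 mm above the bench. Three capped holes lie on its centre line, at its middle and 75 mm to either side. Left end means the +y end, right end the -y end.
- rail_b: The other rail: same shape and size, parallel, its centre line 84 mm away on the same bed plate; all its caps are flush and fixed. A lead screw lies between the rails, below their tops, with a black knob 30 mm across outside the bed's right end.
- cap_top (a point): Centre of the top face of the proud cap, a flat aluminium disc 24 mm across at the middle of rail_a. It starts 4 to 5 mm above the rail's top face; home, it is flush with it. With the cap proud the released bar, if centred, lies level on it, and an end goes down 4 to 5 mm onto the rail when pressed with a few newtons.
- cap (a joint): How far the proud cap has been pushed down: 0 stands 5 mm proud, 0.005 (m) is fully home; it starts at 0 to 0.001. It is a tight fit: it moves only under a push of about 14 N and stays where it is left. Neither the bar's weight nor a push of up to 20 N on the bar within 25 mm of its ends moves it.

How it is judged:
By the outcome, as a careful person would: the job done as asked, in the order asked, and still so for the second after the job is handed in, with the robot touching nothing.
It also fails if it takes over 59 s, if anything falls off the work surface, if the arm or the gripper's body presses on something with over 40 N, if the wrist force passes 120 N, or if a joint passes its speed limit or range.

## Working session

There is one attempt and no reset: what is moved stays moved. The work goes in short steps, Python scripts to look and compute and a shell command to move; the robot and the scene stay as the last step left them, time stands still between calls to the robot, and variables do not carry over. Pictures are saved under pics/ and viewed, and the job is handed in when it is done.

```bash
ls; mkdir -p pics
python3 - <<'E'
from rig import env
import cv2
s=env.state();print({k:s[k] for k in('clock','ee_pos','tcp_rot','force','grip_width')},env.grip_depth)
for n in('side','top'):
    d=env.get_image(n);cv2.imwrite(f'pics/{n}0.png',d['image']);print(n,d['fx'],d['fy'],d['cx'],d['cy'],d['T'])
E
```

```text
pics
{'clock': 0.0, 'ee_pos': array([0.25515922, 0.56997301, 0.23052753]), 'tcp_rot': array([ 2.08918316e-01,  9.77932767e-01, -7.92458604e-04, -1.11488810e-04]), 'force': array([ 0.17007219, -0.57460165,  1.04865461]), 'grip_width': 0.08542748019768517} -0.0187
side 623.0673239673619 623.0673239673619 329.07852522468744 240.4461425384979 [[-0.95437128 -0.11564488  0.27532114  0.34220839]
 [-0.29822691  0.41654828 -0.85880629  0.65868351]
 [-0.01536799 -0.90172822 -0.43203013  0.44760882]
 [ 0.          0.          0.          1.        ]]
top 450.50410999040935 450.50410999040935 324.6758475913549 244.54785951131674 [[-0.02452471 -0.99348034  0.1113344   0.46232442]
 [-0.99918496  0.0207879  -0.03460161 -0.10484148]
 [ 0.03206162 -0.11209226 -0.99318044  0.91006043]
 [ 0.          0.          0.          1.        ]]
```

View pics/side0.png

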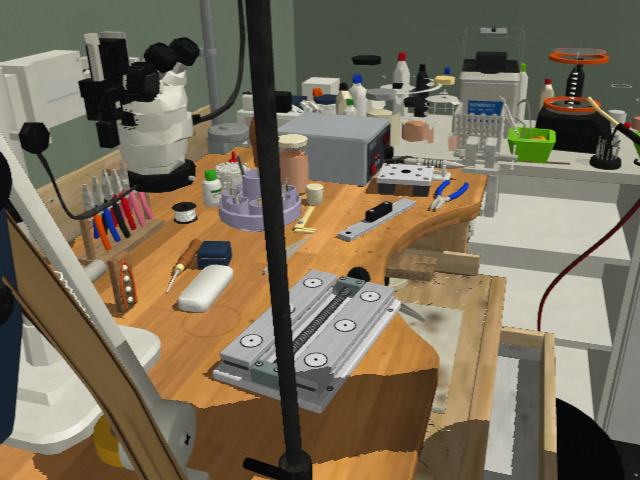

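View pics/top0.png

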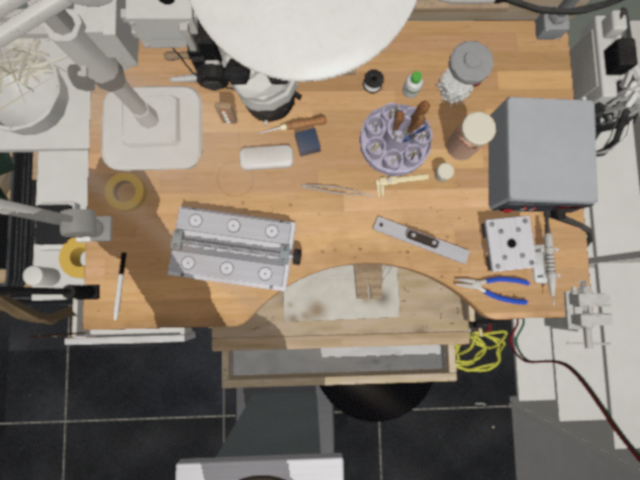

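The side view shows the bed around (310,340), with the straightedge at (375,220). In the top view the bed is at (235,247) and the straightedge at (421,239), with its rib at about the same point. I'll zoom in to find the proud cap.

Run:
```python
import cv2
a=cv2.imread('pics/side0.png');cv2.imwrite('pics/s1.png',cv2.resize(a[255:415,205:415],None,fx=3.75,fy=3.75,interpolation=cv2.INTER_CUBIC))
b=cv2.imread('pics/top0.png');cv2.imwrite('pics/t1.png',cv2.resize(b[195:300,160:310],None,fx=5.3,fy=5.3,interpolation=cv2.INTER_CUBIC))
cv2.imwrite('pics/t2.png',cv2.resize(b[205:275,360:480],None,fx=6,fy=6,interpolation=cv2.INTER_CUBIC))
```

```text
(no output)
```

View pics/s1.png

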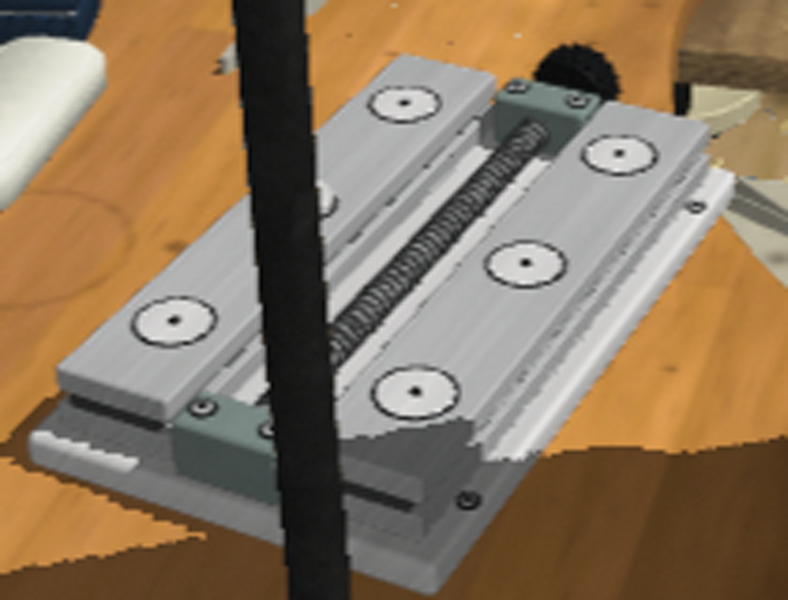

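View pics/t1.png

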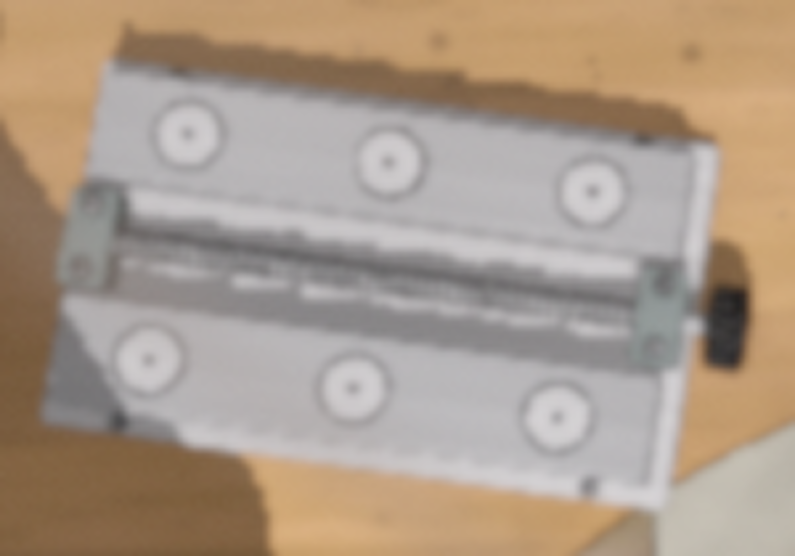

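View pics/t2.png

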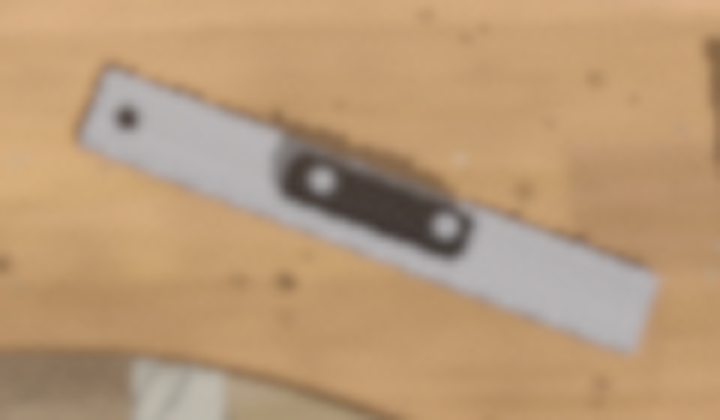

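```bash
cat > h.py <<'E'
from rig import env
import numpy as np
def ray(d,u,v,z):
    r=d['T'][:3,:3]@np.array([(u-d['cx'])/d['fx'],(v-d['cy'])/d['fy'],1]);o=d['T'][:3,3]
    return o+r*(z-o[2])/r[2]
def proj(d,p):
    q=d['T'][:3,:3].T@(np.asarray(p)-d['T'][:3,3]);return np.array([q[0]/q[2]*d['fx']+d['cx'],q[1]/q[2]*d['fy']+d['cy']])
E
python3 - <<'E'
from h import *
import pickle
t=env.get_image('top');s=env.get_image('side')
np.set_printoptions(precision=4,suppress=True)
tc=lambda u,v:(160+(u+.5)/5.3-.5,195+(v+.5)/5.3-.5)
sc=lambda u,v:(205+(u+.5)/3.75-.5,255+(v+.5)/3.75-.5)
T={}
for n,p in dict(fl=(187,134),fm=(389,161),fr=(592,191),nl=(148,360),nm=(353,388),nr=(557,417)).items():
    T[n]=ray(t,*tc(*p),.034);print('top',n,T[n])
S={}
for n,p in dict(fl=(174,321),fr=(404,103),nl=(415,392),nm=(525,264),nr=(619,154)).items():
    S[n]=ray(s,*sc(*p),.034);print('side',n,S[n],S[n]-T[n])
inv=lambda q:(np.array(q)-[205,255]+.5)*3.75-.5
for k in 'fn':
  m=(S[k+'l']+S[k+'r'])/2
  for z in (.034,.0385,.039): print(k,z,inv(proj(s,[m[0],m[1],z])))
  # right edge of disc
  for dz in(0,.0045):
    print('right edge',max(inv(proj(s,m+[.012*np.cos(a),.012*np.sin(a),dz]))[0] for a in np.linspace(0,6.28,90)))
    print('top edge',min(inv(proj(s,m+[.012*np.cos(a),.012*np.sin(a),dz]))[1] for a in np.linspace(0,6.28,90)))
tb=lambda u,v:(360+(u+.5)/6-.5,205+(v+.5)/6-.5)
c=[ray(t,*tb(*p),.008) for p in((108,65),(657,275),(632,354),(79,143))]
for x in c:print('bar',x)
print(np.linalg.norm(c[0]-c[1]),np.linalg.norm(c[1]-c[2]),np.linalg.norm(c[2]-c[3]),np.linalg.norm(c[0]-c[3]))
cc=sum(c)/4;d=(c[0]+c[3]-c[1]-c[2]);print('ctr',cc,'yaw of y axis',np.degrees(np.arctan2(-d[0],d[1])))
for p in((320,180),(446,225)):print('rivet',ray(t,*tb(*p),.026))
for k in 'fn':
  d=T[k+'l']-T[k+'r'];print('rail yaw',np.degrees(np.arctan2(-d[0],d[1])),np.linalg.norm(d));d=S[k+'l']-S[k+'r'];print('side',np.degrees(np.arctan2(-d[0],d[1])),np.linalg.norm(d))
E
```

```text
top fl [0.6143 0.1169 0.034 ]
top fm [0.6028 0.043  0.034 ]
top fr [ 0.5901 -0.0315  0.034 ]
top nl [0.5312 0.1303 0.034 ]
top nm [0.5193 0.0562 0.034 ]
top nr [ 0.507  -0.0178  0.034 ]
side fl [0.6131 0.1153 0.034 ] [-0.0011 -0.0015  0.    ]
side fr [ 0.5887 -0.0333  0.034 ] [-0.0014 -0.0018  0.    ]
side nl [0.5303 0.129  0.034 ] [-0.0009 -0.0013  0.    ]
side nm [0.518  0.0551 0.034 ] [-0.0013 -0.0011  0.    ]
side nr [ 0.5058 -0.0196  0.034 ] [-0.0013 -0.0018  0.    ]
f 0.034 [297.9095 203.5553]
f 0.0385 [297.2805 192.017 ]
f 0.039 [297.2104 190.7314]
right edge 333.8488430126093
top edge 184.72935543536803
right edge 333.3101202227359
top edge 173.30284719347415
n 0.034 [525.2687 263.3532]
n 0.0385 [525.2046 251.4348]
n 0.039 [525.1974 250.1067]
right edge 562.8871505414525
top edge 242.81166449299303
right edge 562.9214329375332
top edge 231.0112390538988
bar [ 0.6209 -0.2456  0.008 ]
bar [ 0.5453 -0.4298  0.008 ]
bar [ 0.5187 -0.4196  0.008 ]
bar [ 0.5944 -0.2348  0.008 ]
0.1991091063524703 0.028481751796512564 0.19977200339457007 0.028707176440809706
ctr [ 0.5698 -0.3325  0.008 ] yaw of y axis -22.296310787464943
rivet [ 0.5777 -0.3121  0.026 ]
rivet [ 0.5618 -0.3535  0.026 ]
rail yaw -9.246806684608835 0.15034586632915212
side -9.328442746421814 0.1506166595185248
rail yaw -9.258517978291811 0.15012141235413656
side -9.361369655344605 0.15065938212003255
```

Run:
```python
import cv2
a=cv2.imread('pics/side0.png');cv2.imwrite('pics/s2.png',cv2.resize(a[290:330,270:310],None,fx=14,fy=14,interpolation=cv2.INTER_NEAREST))
cv2.imwrite('pics/s3.png',cv2.resize(a[185:250,325:425],None,fx=8,fy=8,interpolation=cv2.INTER_CUBIC))
```

```text
(no output)
```

View pics/s2.png

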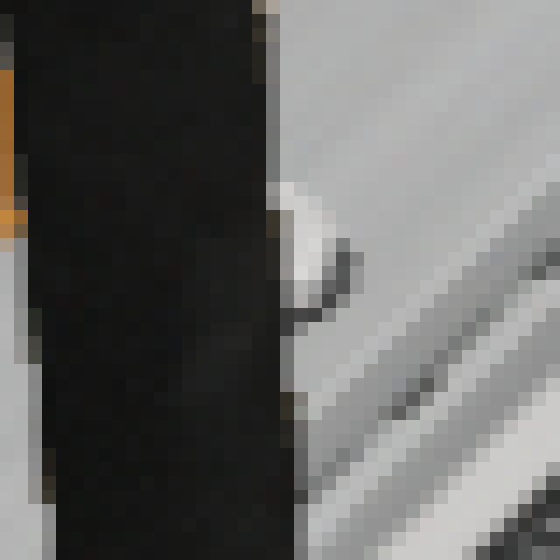

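View pics/s3.png

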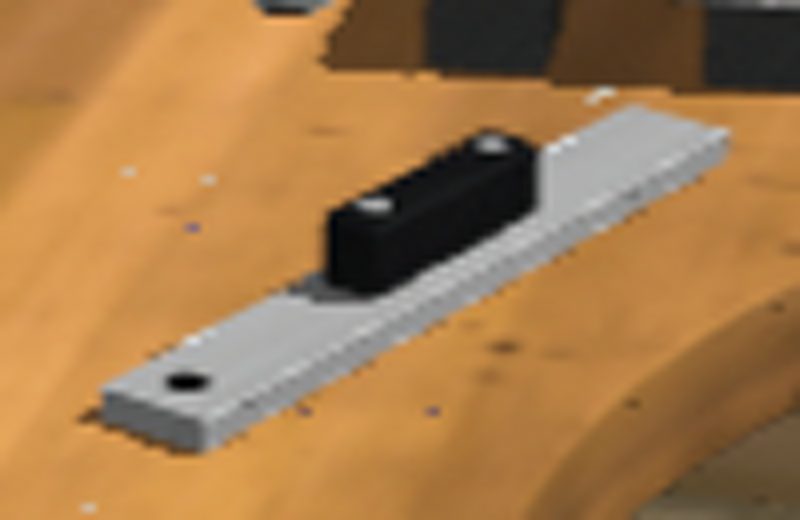

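The far rail's middle cap is the proud one. In the side view its white top at crop (300,205) hides the groove behind it, and the dark groove shows only below. The near middle cap sits where the flush end caps predict, so rail_a is the far rail. Now I'll move toward the bar.

```bash
python3 -m inch '[[-1,[0.4,-0.9,0.1],[0,0,-0.25]],[-1,[0.4,-0.9,0.1],[0,0,-0.25]],[-1,[0.4,-0.9,0.1],[0,0,-0.25]],[-1,[0.4,-0.9,0.1],[0,0,-0.25]],[-1,[0.4,-0.9,0.1],[0,0,-0.25]]]'
```

```text
clock: 0.82
ee_pos: [0.3761, 0.2975, 0.2612]
tcp_rot: [0.569, 0.822, -0.0, -0.0]
force: [1.6, 1.4, 0.2]
grip_width: 0.0854
```

```bash
python3 -m inch '[[-1,[0.35,-1,0],[0,0,-0.238]],[-1,[0.35,-1,0],[0,0,-0.238]],[-1,[0.35,-1,0],[0,0,-0.238]],[-1,[0.35,-1,0],[0,0,-0.238]],[-1,[0.35,-1,0],[0,0,-0.238]]]'; python3 -m inch '[[-1,[0.3,-1,-0.15],[0,0,0]],[-1,[0.3,-1,-0.15],[0,0,0]],[-1,[0.3,-1,-0.15],[0,0,0]],[-1,[0.3,-1,-0.15],[0,0,0]],[-1,[0.3,-1,-0.15],[0,0,0]]]'
```

```text
clock: 1.45
ee_pos: [0.4787, 0.0035, 0.2615]
tcp_rot: [0.831, 0.556, 0.0, -0.0]
force: [0.3, 1.1, 0.3]
grip_width: 0.0854
clock: 2.08
ee_pos: [0.5677, -0.2927, 0.2167]
tcp_rot: [0.831, 0.557, 0.0, -0.0]
force: [1.2, 0.5, 0.3]
grip_width: 0.0852
```

```bash
python3 -m inch '[[-0.2,[0.005,-0.134,-0.45],[0,0,0]],[-0.2,[0.005,-0.134,-0.45],[0,0,0]],[-0.2,[0.005,-0.134,-0.45],[0,0,0]],[-0.2,[0.005,-0.134,-0.45],[0,0,0]]]'
python3 - <<'E'
from h import *
import cv2
for n in('side','top'):
    d=env.get_image(n);p=proj(d,[.569,-.333,.03]).astype(int);a=d['image'][p[1]-60:p[1]+60,p[0]-80:p[0]+80]
    cv2.imwrite(f'pics/{n}2.png',cv2.resize(a,None,fx=4,fy=4,interpolation=cv2.INTER_CUBIC))
E
```

```text
clock: 2.58
ee_pos: [0.5691, -0.3328, 0.0816]
tcp_rot: [0.831, 0.557, 0.0, -0.001]
force: [-0.5, -0.2, 1.2]
grip_width: 0.0512
```

View pics/side2.png

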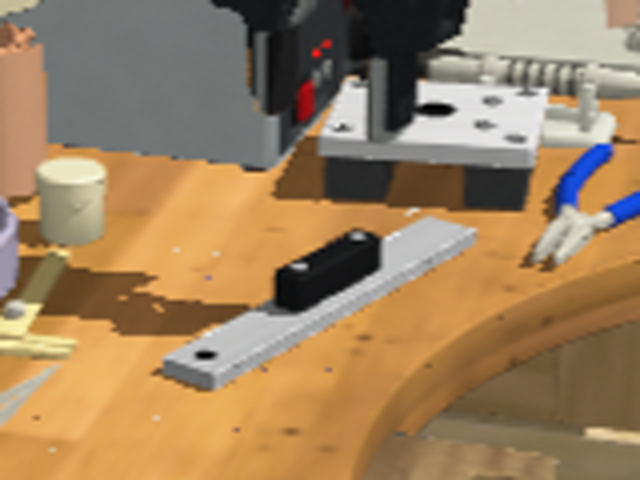

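View pics/top2.png

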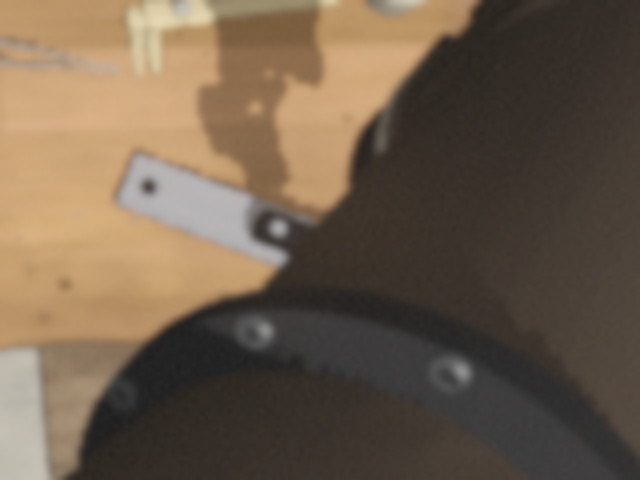

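In the side view the fingers straddle the rib, with tips at crop (260,105) and (385,140) above the rib at (330,265). I'll descend and grip.

```bash
python3 -m inch '[[-0.2,[0,0,-0.236],[0,0,0]],[-0.2,[0,0,-0.236],[0,0,0]],[-0.2,[0,0,-0.236],[0,0,0]]]';python3 -m inch '[[1,[0,0,0],[0,0,0]],[1,[0,0,0],[0,0,0]],[1,[0,0,0],[0,0,0]],[1,[0,0,0],[0,0,0]]]'
```

```text
clock: 3.05
ee_pos: [0.5717, -0.333, 0.0152]
tcp_rot: [0.83, 0.557, 0.002, 0.001]
force: [0.0, -0.8, 0.9]
grip_width: 0.0512
clock: 3.55
ee_pos: [0.5724, -0.3335, 0.0174]
tcp_rot: [0.83, 0.557, 0.003, 0.002]
force: [-3.3, 2.0, 11.7]
grip_width: 0.0141
```

```bash
python3 -m inch '[[1,[0,0,0],[0,0,0]],[1,[0,0,0],[0,0,0]]]';python3 -m inch '[[1,[0,0,0.03],[0,0,0]],[1,[0,0,0.03],[0,0,0]],[1,[0,0,0.03],[0,0,0]]]'
python3 - <<'E'
from h import *
import cv2
for n in('side',):
    d=env.get_image(n);p=proj(d,[.569,-.333,.03]).astype(int);a=d['image'][p[1]-60:p[1]+60,p[0]-80:p[0]+80]
    cv2.imwrite(f'pics/{n}3.png',cv2.resize(a,None,fx=4,fy=4,interpolation=cv2.INTER_CUBIC))
E
```

```text
clock: 3.8
ee_pos: [0.5724, -0.3334, 0.0176]
tcp_rot: [0.83, 0.557, 0.003, 0.002]
force: [0.1, 0.2, -3.8]
grip_width: 0.0139
clock: 4.18
ee_pos: [0.5725, -0.3334, 0.0266]
tcp_rot: [0.83, 0.557, 0.003, 0.002]
force: [-0.7, -0.7, -4.7]
grip_width: 0.0139
```

View pics/side3.png

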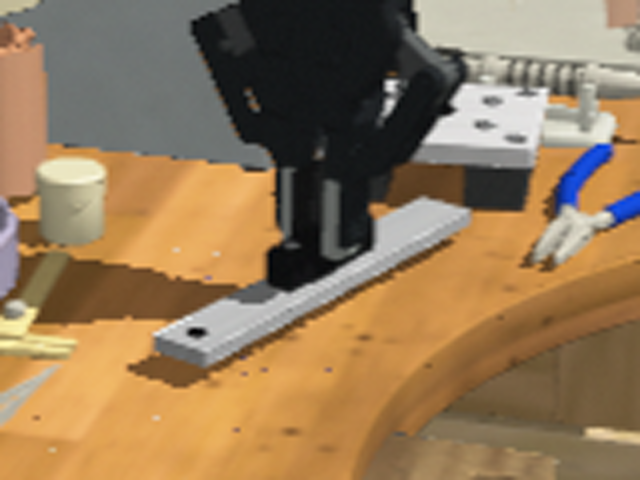

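The bar is lifted and level, with a wrist load of about 5 N. Now I'll carry it over the far rail.

```bash
python3 -m inch '[[1,[0,0,0.17],[0,0,0]],[1,[0,0,0.35],[0,0,0]],[1,[0.05,0.15,0.35],[0,0,0.036]],[1,[0.05,0.3,0.35],[0,0,0.072]],[1,[0.05,0.45,0.35],[0,0,0.072]]]'; python3 -m inch '[[1,[0.05,0.15,0],[0,0,0]],[1,[0.05,0.3,0],[0,0,0]],[1,[0.05,0.45,0],[0,0,0]],[1,[0.05,0.6,0],[0,0,0]],[1,[0.05,0.7,0],[0,0,0]]]'
```

```text
clock: 4.85
ee_pos: [0.5872, -0.1969, 0.1314]
tcp_rot: [0.762, 0.648, 0.003, 0.002]
force: [0.5, -0.5, -4.6]
grip_width: 0.0141
clock: 5.48
ee_pos: [0.6018, 0.016, 0.1311]
tcp_rot: [0.761, 0.649, 0.003, 0.001]
force: [0.1, -1.2, -3.0]
grip_width: 0.014
```

```bash
python3 -m inch '[[1,[0,0.08,-0.13],[0,0,0]],[1,[0,0.08,-0.13],[0,0,0]],[1,[0,0.08,-0.13],[0,0,0]],[1,[0,0.08,-0.13],[0,0,0]]]'
python3 - <<'E'
from h import *
import cv2
print(env.state()['ee_pos'])
for n in('side','top'):
    d=env.get_image(n);p=proj(d,[.57,.04,.05]).astype(int);a=d['image'][p[1]-75:p[1]+75,p[0]-100:p[0]+100];print(n,p)
    cv2.imwrite(f'pics/{n}4.png',cv2.resize(a,None,fx=4,fy=4,interpolation=cv2.INTER_CUBIC))
E
```

```text
clock: 5.98
ee_pos: [0.6025, 0.0386, 0.0929]
tcp_rot: [0.761, 0.648, 0.003, 0.002]
force: [0.4, -0.9, -4.3]
grip_width: 0.0142
[0.60249807 0.03859651 0.09293555]
side [307 301]
top [233 240]
```

View pics/side4.png

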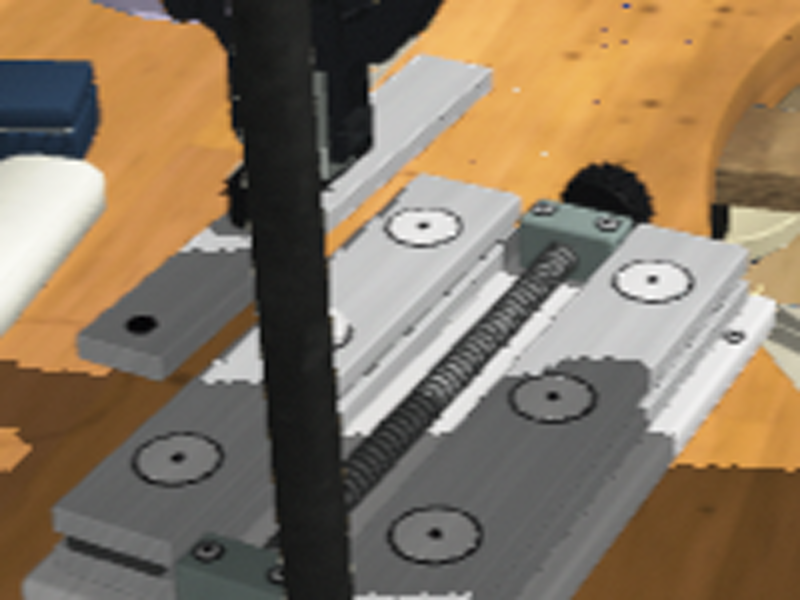

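View pics/top4.png

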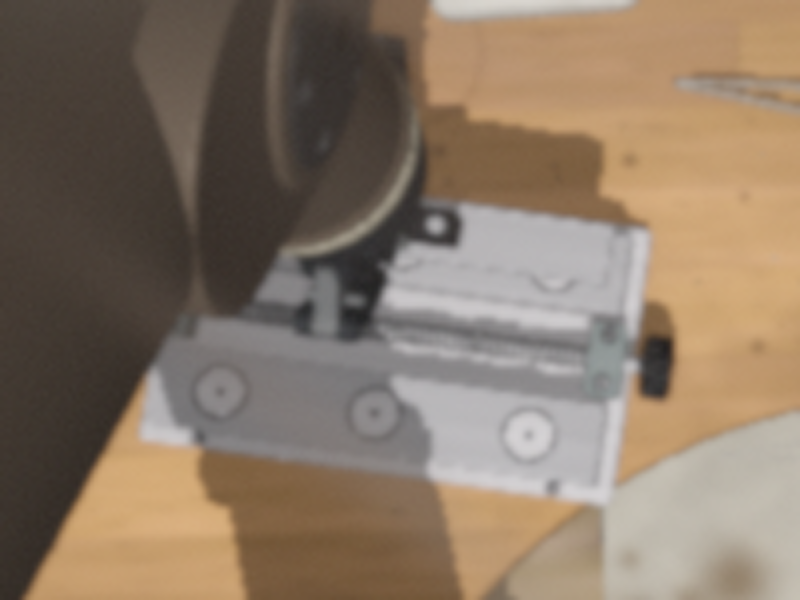

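Run:
```python
from h import *
import cv2
np.set_printoptions(precision=4,suppress=True)
d=env.get_image('side');cv2.imwrite('pics/side5raw.png',d['image']);I=d['image']
A=I[283:325,220:262];B=I[233:275,305:347]
cv2.imwrite('pics/s5.png',np.hstack([cv2.resize(x,None,fx=9,fy=9,interpolation=cv2.INTER_NEAREST) for x in(A,B)]))
f=lambda u,v:(207+(u+.5)/4-.5,226+(v+.5)/4-.5)
c=[ray(d,*f(*p),.0835) for p in((79,342),(162,357),(491,72),(422,57))]
for x in c:print(x)
print(np.linalg.norm(c[0]-c[1]),np.linalg.norm(c[1]-c[2]),np.linalg.norm(c[2]-c[3]),np.linalg.norm(c[0]-c[3]))
cc=sum(c)/4;e=c[0]+c[1]-c[2]-c[3];print(cc,np.degrees(np.arctan2(-e[0],e[1])))
```

```text
[0.6294 0.1367 0.0835]
[0.6043 0.1374 0.0835]
[ 0.5709 -0.0558  0.0835]
[ 0.597  -0.0607  0.0835]
0.025175983328210593 0.19608829517530843 0.026475901578857507 0.19999725640901256
[0.6004 0.0394 0.0835] -9.570042638788088
```

View pics/s5.png

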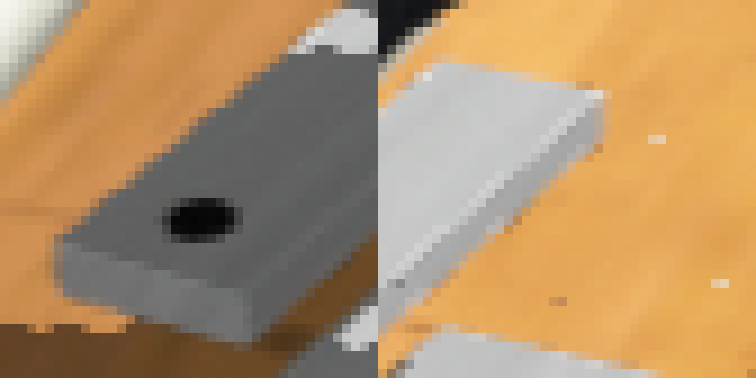

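```bash
cat >> h.py <<'E'
from scipy.optimize import least_squares
def fitbar(d,px,z0,signs=((1,1),(-1,1),(-1,-1),(1,-1)),free=True,ztop=.008):
    px=np.array(px)
    def model(v):
        x,y,z,yaw,pit=v
        cy,sy=np.cos(yaw),np.sin(yaw)
        ex=np.array([cy,sy,0]);ey=np.array([-sy*np.cos(pit),cy*np.cos(pit),np.sin(pit)])
        return np.array([proj(d,np.array([x,y,z])+ex*.014*a+ey*.1*b+[0,0,ztop]) for a,b in signs])
    def res(v):
        r=(model(v)-px).ravel()
        return r if free else np.r_[r,(v[2]-z0)*1e5,v[4]*1e4]
    s=least_squares(res,[.6,.04,z0,-.16,0],x_scale=[.01,.01,.01,.1,.1])
    v=s.x.copy();v[3:]=np.degrees(v[3:]);return v,(model(s.x)-px)
E
python3 - <<'E'
from h import *
np.set_printoptions(precision=4,suppress=True)
d=env.get_image('side')
px=[(226.2,308.6),(248,314.5),(329.8,242.9),(311.3,239.5)]
for fr in(True,False):
  v,r=fitbar(d,px,.0755,free=fr);print(v,r.round(2).tolist())
print(env.state()['ee_pos'])
E
```

```text
[ 0.5984  0.0434  0.0794 -8.7214  0.9623] [[0.03, 0.06], [-0.03, -0.06], [0.06, 0.16], [-0.07, -0.16]]
[ 0.6014  0.0365  0.0755 -9.2556  0.0001] [[0.14, 0.53], [-0.37, 0.47], [0.08, -0.62], [0.2, -0.97]]
[0.6022 0.0394 0.0926]
```

```bash
python3 -m inch '[[1,[-0.002,0.009,-0.05],[0,0,-0.002]],[1,[-0.002,0.009,-0.1],[0,0,-0.002]],[1,[-0.002,0.009,-0.1],[0,0,-0.002]],[1,[-0.002,0.009,-0.1],[0,0,-0.002]]]'; python3 -m inch '[[1,[0,0,-0.007],[0,0,0]],[1,[0,0,-0.014],[0,0,0]]]'
```

```text
clock: 6.68
ee_pos: [0.6015, 0.0419, 0.0624]
tcp_rot: [0.763, 0.646, 0.003, 0.001]
force: [0.2, 1.0, -4.4]
grip_width: 0.0141
clock: 6.92
ee_pos: [0.6018, 0.0419, 0.0583]
tcp_rot: [0.763, 0.646, 0.003, 0.002]
force: [-0.3, -0.0, -3.4]
grip_width: 0.014
```

```bash
python3 -m inch '[[1,[0,0,-0.004],[0,0,0]],[1,[0,0,-0.004],[0,0,0]]]'; python3 -m inch '[[1,[0,0,-0.004],[0,0,0]],[1,[0,0,-0.004],[0,0,0]]]';  python3 - <<'E'
from h import *
import cv2
I=env.get_image('side')['image'];cv2.imwrite('pics/s6.png',cv2.resize(I[225:375,207:367],None,fx=4,fy=4,interpolation=cv2.INTER_CUBIC))
E
```

```text
clock: 7.18
ee_pos: [0.6018, 0.0419, 0.0571]
tcp_rot: [0.763, 0.646, 0.003, 0.002]
force: [0.4, -0.1, -4.2]
grip_width: 0.014
clock: 7.42
ee_pos: [0.6017, 0.042, 0.0559]
tcp_rot: [0.763, 0.646, 0.003, 0.002]
force: [0.5, 0.6, -3.8]
grip_width: 0.014
```

View pics/s6.png

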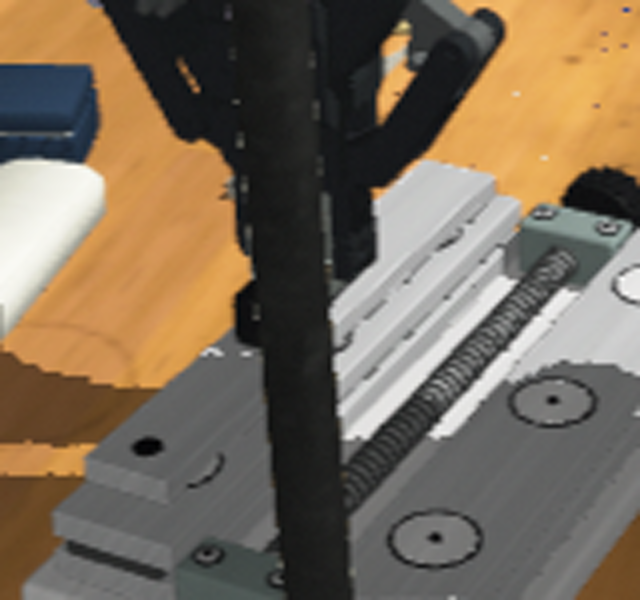

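The bar now lies along the far rail just above the cap, with about 10 mm of rail showing past the left end at (110,490). It hasn't touched yet, so I'll inch down.

```bash
python3 -m inch '[[1,[0,0,-0.005],[0,0,0]],[1,[0,0,-0.005],[0,0,0]]]'; python3 -m inch '[[1,[0,0,-0.004],[0,0,0]],[1,[0,0,-0.004],[0,0,0]]]'
```

```text
clock: 7.72
ee_pos: [0.6019, 0.0419, 0.055]
tcp_rot: [0.763, 0.646, 0.004, 0.002]
force: [-2.6, -0.2, 4.3]
grip_width: 0.0142
clock: 7.98
ee_pos: [0.602, 0.0419, 0.0546]
tcp_rot: [0.763, 0.646, 0.004, 0.002]
force: [-4.2, -0.0, 7.5]
grip_width: 0.0142
```

Contact. I'll ease off slightly and release.

```bash
python3 -m inch '[[1,[0,0,0.002],[0,0,0]],[-0.1,[0,0,0.002],[0,0,0]],[-0.1,[0,0,0.002],[0,0,0]],[-0.1,[0,0,0.002],[0,0,0]],[-0.1,[0,0,0.002],[0,0,0]]]'; python3 -m inch '[[-0.1,[0,0,0.2],[0,0,0]],[-0.1,[0,0,0.2],[0,0,0]],[-0.1,[0,0,0.2],[0,0,0]],[-0.1,[0,0,0.2],[0,0,0]]]';  python3 - <<'E'
from h import *
import cv2
I=env.get_image('side')['image'];cv2.imwrite('pics/side7raw.png',I);cv2.imwrite('pics/s7.png',cv2.resize(I[225:375,207:367],None,fx=4,fy=4,interpolation=cv2.INTER_CUBIC))
I=env.get_image('top')['image'];cv2.imwrite('pics/t7.png',I)
E
```

```text
clock: 8.6
ee_pos: [0.602, 0.0419, 0.0552]
tcp_rot: [0.763, 0.646, 0.004, 0.002]
force: [0.5, 0.3, -0.4]
grip_width: 0.0471
clock: 9.1
ee_pos: [0.6013, 0.042, 0.1141]
tcp_rot: [0.763, 0.646, 0.003, 0.001]
force: [-0.3, 0.8, -0.1]
grip_width: 0.0468
```

View pics/s7.png

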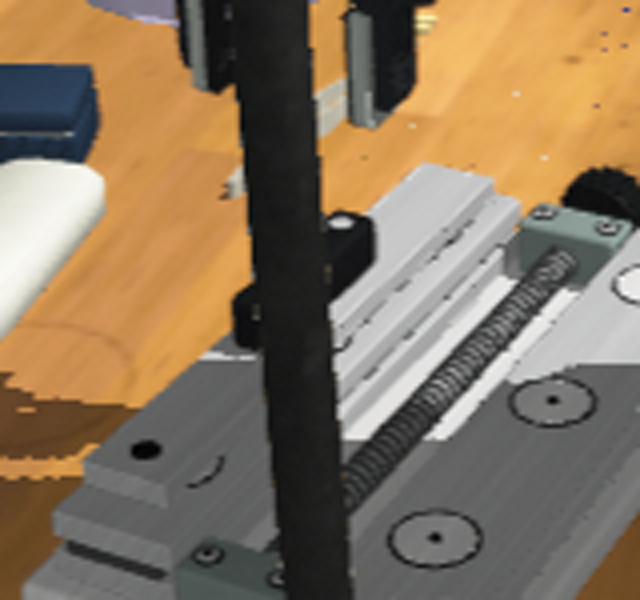

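View pics/t7.png

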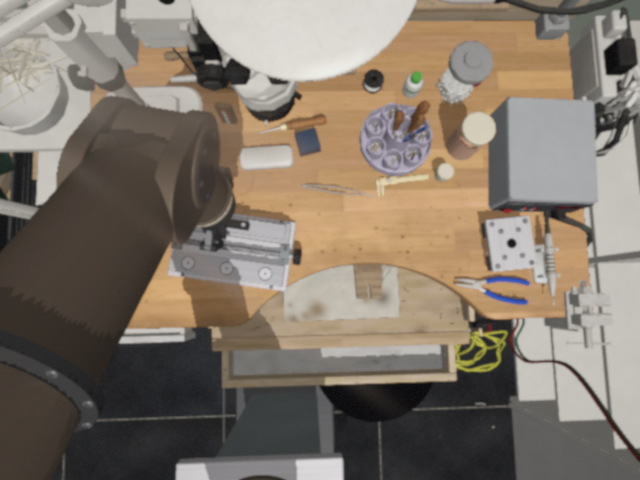

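Released. The bar lies along the far rail on the cap, with the rib at (305,280) in the crop. Next I'll shut the jaws and press the left end.

```bash
python3 -m inch '[[1,[0.024,0.14,0],[0,0,0]],[1,[0.049,0.283,0],[0,0,0]],[1,[0.049,0.283,-0.1],[0,0,0]],[1,[0.049,0.283,-0.17],[0,0,0]],[1,[0.049,0.283,-0.17],[0,0,0]]]'; python3 -m inch '[[1,[0,0,-0.02],[0,0,0]],[1,[0,0,-0.02],[0,0,0]]]';python3 - <<'E'
from h import *
import cv2
I=env.get_image('side')['image'];cv2.imwrite('pics/side8raw.png',I);cv2.imwrite('pics/s8.png',cv2.resize(I[225:375,207:367],None,fx=4,fy=4,interpolation=cv2.INTER_CUBIC))
E
```

```text
clock: 9.82
ee_pos: [0.6145, 0.1265, 0.0611]
tcp_rot: [0.763, 0.646, 0.001, 0.0]
force: [-0.3, 0.5, -0.4]
grip_width: 0.0001
clock: 10.07
ee_pos: [0.6144, 0.1264, 0.0552]
tcp_rot: [0.763, 0.646, 0.001, 0.0]
force: [0.5, -0.8, -0.3]
grip_width: -0.0004
```

View pics/s8.png

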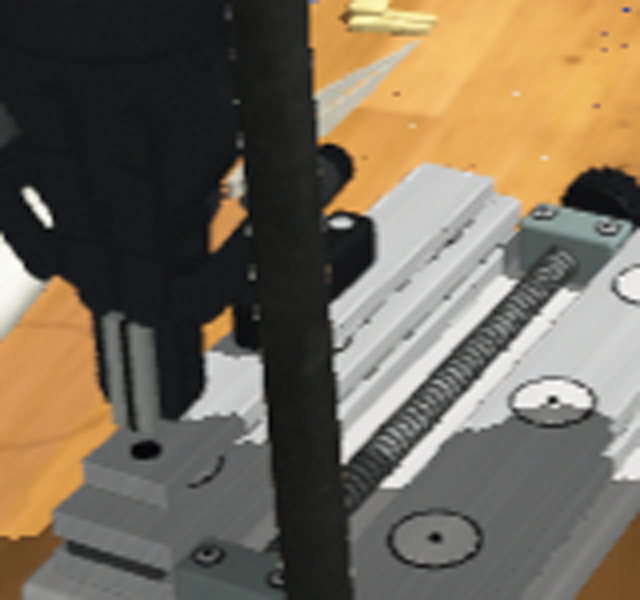

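The closed fingertips at (150,430) are over the left end, near the hole. Pressing down in small steps.

```bash
python3 -m inch '[[1,[0,0,-0.02],[0,0,0]],[1,[0,0,-0.02],[0,0,0]]]'; python3 -m inch '[[1,[0,0,-0.01],[0,0,0]],[1,[0,0,-0.01],[0,0,0]]]'
```

```text
clock: 10.38
ee_pos: [0.6145, 0.1264, 0.0492]
tcp_rot: [0.763, 0.646, 0.001, 0.0]
force: [0.4, -0.3, 0.1]
grip_width: -0.0001
clock: 10.62
ee_pos: [0.6143, 0.1265, 0.0461]
tcp_rot: [0.763, 0.646, 0.001, 0.0]
force: [-0.2, 0.2, -0.0]
grip_width: -0.0002
```

```bash
python3 -m inch '[[1,[0,0,-0.007],[0,0,0]],[1,[0,0,-0.007],[0,0,0]]]'
```

```text
clock: 10.88
ee_pos: [0.6143, 0.1266, 0.0438]
tcp_rot: [0.763, 0.646, 0.001, 0.0]
force: [0.9, 0.2, 0.3]
grip_width: 0.0002
```

```bash
python3 -m inch '[[1,[0,0,-0.006],[0,0,0]],[1,[0,0,-0.006],[0,0,0]]]'; python3 -m inch '[[1,[0,0,-0.005],[0,0,0]],[1,[0,0,-0.005],[0,0,0]]]'
```

```text
clock: 11.12
ee_pos: [0.6146, 0.1266, 0.0427]
tcp_rot: [0.763, 0.646, 0.002, 0.0]
force: [-2.1, -0.9, 7.9]
grip_width: 0.0001
clock: 11.38
ee_pos: [0.6147, 0.1266, 0.0426]
tcp_rot: [0.764, 0.646, 0.002, -0.0]
force: [-4.9, -0.2, 16.3]
grip_width: 0.0
```

Run:
```python
from h import *
import cv2
print(env.state()['force'])
I=env.get_image('side')['image'];cv2.imwrite('pics/side9raw.png',I)
b=cv2.imread('pics/side7raw.png')
f=lambda J:np.hstack([cv2.resize(J[y:y+44,x:x+44],None,fx=9,fy=9,interpolation=cv2.INTER_NEAREST) for x,y in((218,325),(298,258))])
cv2.imwrite('pics/s9.png',np.vstack([f(b),f(I)])[:, :])
```

```text
[-4.90925802 -0.21988388 16.264949  ]
```

View pics/s9.png

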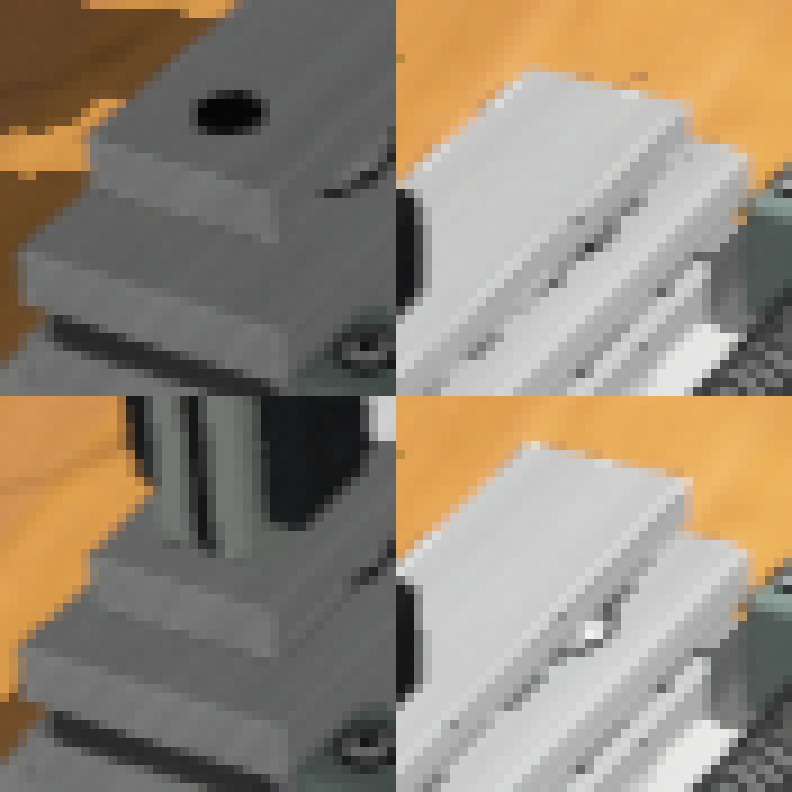

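It rocks. With the left end pressed, that end dropped about 2 px and the right end rose about 2.5 px, exposing the right cap at (592,632). Before the press both ends sat level. Now the right end.

```bash
python3 -m inch '[[1,[0,0,0.06],[0,0,0]],[1,[0,0,0.2],[0,0,0]],[1,[0,0,0.24],[0,0,0]]]'; python3 -m inch '[[1,[-0.03,-0.19,0],[0,0,0]],[1,[-0.06,-0.38,0],[0,0,0]],[1,[-0.09,-0.565,0],[0,0,0]],[1,[-0.09,-0.565,-0.1],[0,0,0]],[1,[-0.09,-0.565,-0.17],[0,0,0]]]'
```

```text
clock: 11.8
ee_pos: [0.6164, 0.1265, 0.1179]
tcp_rot: [0.764, 0.646, 0.004, 0.001]
force: [0.3, -0.2, -0.3]
grip_width: -0.0003
clock: 12.42
ee_pos: [0.589, -0.044, 0.0663]
tcp_rot: [0.764, 0.645, 0.004, 0.001]
force: [1.3, -0.1, 1.3]
grip_width: -0.0003
```

```bash
python3 -m inch '[[1,[0,0,0],[0,0,0]]]';python3 - <<'E'
from h import *
import cv2
I=env.get_image('side')['image'];cv2.imwrite('pics/side10raw.png',I);cv2.imwrite('pics/s10.png',cv2.resize(I[225:375,207:367],None,fx=4,fy=4,interpolation=cv2.INTER_CUBIC))
E
```

```text
clock: 12.55
ee_pos: [0.5878, -0.0439, 0.0651]
tcp_rot: [0.764, 0.645, 0.003, -0.0]
force: [-0.1, 0.1, -0.0]
grip_width: -0.0002
```

View pics/s10.png

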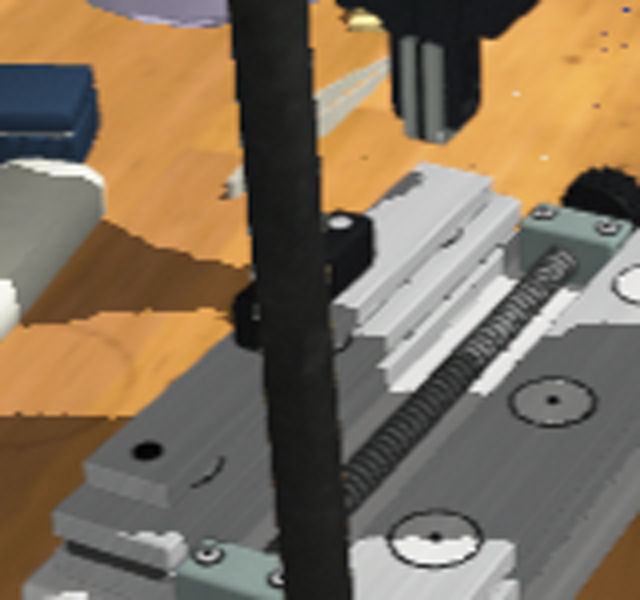

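The bar has come back level. The tip at (430,135) hangs above the right end.

```bash
python3 -m inch '[[1,[0,0,-0.03],[0,0,0]],[1,[0,0,-0.057],[0,0,0]],[1,[0,0,-0.057],[0,0,0]]]'; python3 -m inch '[[1,[0,0,-0.012],[0,0,0]],[1,[0,0,-0.012],[0,0,0]]]'
```

```text
clock: 12.98
ee_pos: [0.5881, -0.044, 0.0485]
tcp_rot: [0.764, 0.645, 0.003, 0.0]
force: [0.5, -0.8, -0.4]
grip_width: -0.0001
clock: 13.22
ee_pos: [0.5881, -0.044, 0.0447]
tcp_rot: [0.764, 0.645, 0.003, 0.0]
force: [-0.2, -0.1, -0.1]
grip_width: 0.0
```

```bash
python3 -m inch '[[1,[0,0,-0.006],[0,0,0]],[1,[0,0,-0.006],[0,0,0]]]'
```

```text
clock: 13.48
ee_pos: [0.5881, -0.044, 0.0429]
tcp_rot: [0.764, 0.645, 0.003, 0.0]
force: [0.7, -1.4, 0.2]
grip_width: 0.0003
```

```bash
python3 -m inch '[[1,[0,0,-0.005],[0,0,0]],[1,[0,0,-0.005],[0,0,0]]]'
```

```text
clock: 13.72
ee_pos: [0.5882, -0.0441, 0.0425]
tcp_rot: [0.764, 0.645, 0.003, 0.0]
force: [-4.6, 1.0, 13.9]
grip_width: -0.0001
```

```bash
python3 -m inch '[[1,[0,0,0],[0,0,0]],[1,[0,0,0],[0,0,0]]]';python3 - <<'E'
from h import *
import cv2
I=env.get_image('side')['image'];cv2.imwrite('pics/side11raw.png',I)
b=cv2.imread('pics/side7raw.png')
f=lambda J:np.hstack([cv2.resize(J[y:y+44,x:x+44],None,fx=9,fy=9,interpolation=cv2.INTER_NEAREST) for x,y in((218,325),(298,258))])
cv2.imwrite('pics/s11.png',np.vstack([f(b),f(I)])[:, :])
E
```

```text
clock: 13.98
ee_pos: [0.5884, -0.0441, 0.0427]
tcp_rot: [0.764, 0.645, 0.003, 0.0]
force: [-0.8, 0.6, 4.3]
grip_width: 0.0001
```

View pics/s11.png

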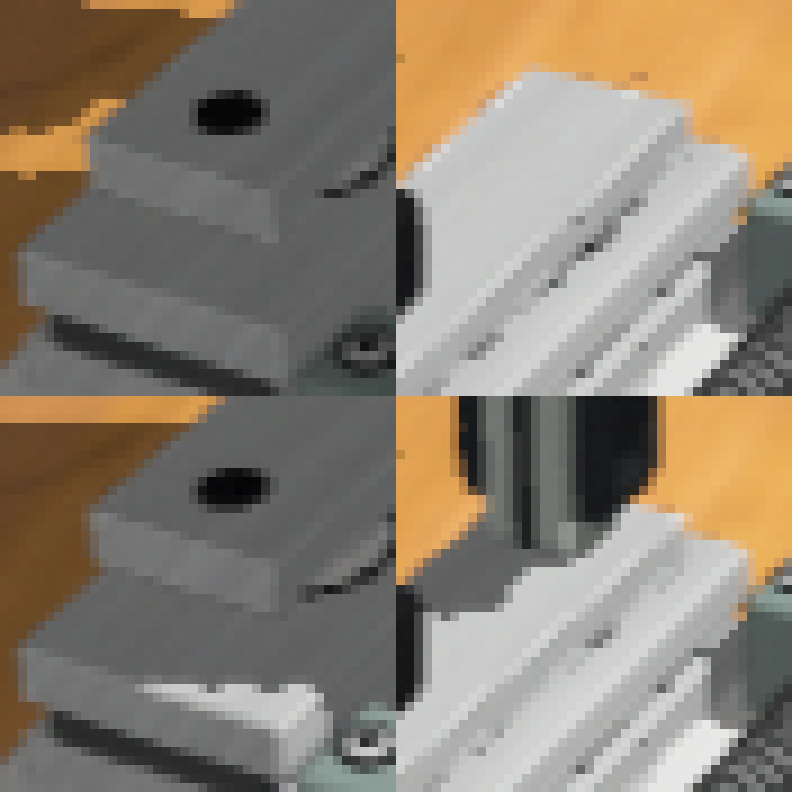

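It rocks the other way too: the left end is up about 2.5 px, and the right end is down on the rail. Now the middle.

```bash
python3 -m inch '[[1,[0,0,0.06],[0,0,0]],[1,[0,0,0.2],[0,0,0]],[1,[0,0,0.24],[0,0,0]]]'; python3 -m inch '[[1,[0.02,0.14,0.02],[0,0,0]],[1,[0.045,0.287,0.02],[0,0,0]],[1,[0.045,0.287,-0.08],[0,0,0]],[1,[0.045,0.287,-0.12],[0,0,0]],[1,[0.045,0.287,-0.12],[0,0,0]]]'
```

```text
clock: 14.4
ee_pos: [0.5899, -0.0446, 0.1179]
tcp_rot: [0.764, 0.645, 0.005, 0.002]
force: [0.6, -0.2, -0.2]
grip_width: 0.0005
clock: 15.02
ee_pos: [0.6027, 0.0405, 0.0814]
tcp_rot: [0.765, 0.644, 0.004, 0.001]
force: [0.7, 0.2, -0.4]
grip_width: -0.0
```

```bash
python3 -m inch '[[1,[-0.002,0.005,-0.045],[0,0,0]],[1,[-0.002,0.005,-0.045],[0,0,0]],[1,[-0.002,0.005,-0.045],[0,0,0]]]'; python3 -m inch '[[1,[0,0,-0.01],[0,0,0]],[1,[0,0,-0.01],[0,0,0]]]'
```

```text
clock: 15.4
ee_pos: [0.6022, 0.0418, 0.0681]
tcp_rot: [0.765, 0.644, 0.004, 0.001]
force: [-1.0, 0.2, 0.4]
grip_width: 0.0
clock: 15.65
ee_pos: [0.6022, 0.0418, 0.0651]
tcp_rot: [0.765, 0.644, 0.004, 0.001]
force: [-0.3, -1.3, -0.4]
grip_width: -0.0001
```

Run:
```python
from h import *
import cv2
I=env.get_image('side')['image'];cv2.imwrite('pics/s12.png',cv2.resize(I[225:375,207:367],None,fx=4,fy=4,interpolation=cv2.INTER_CUBIC))
```

```text
(no output)
```

View pics/s12.png

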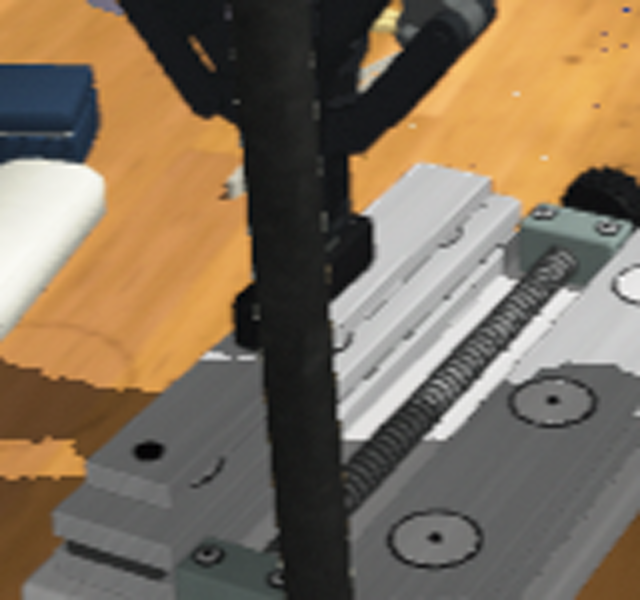

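The fingers are on the middle of the rib and the bar is still level. Pressing down step by step.

```bash
python3 -m inch '[[1,[0,0,-0.01],[0,0,0]],[1,[0,0,-0.01],[0,0,0]]]'; python3 -m inch '[[1,[0,0,-0.01],[0,0,0]],[1,[0,0,-0.01],[0,0,0]]]'
```

```text
clock: 15.95
ee_pos: [0.6025, 0.0418, 0.0624]
tcp_rot: [0.765, 0.644, 0.004, 0.001]
force: [-0.5, 0.3, 2.2]
grip_width: -0.0001
clock: 16.2
ee_pos: [0.6026, 0.0418, 0.0601]
tcp_rot: [0.765, 0.644, 0.005, 0.001]
force: [-3.7, 0.4, 11.5]
grip_width: 0.0
```

```bash
python3 -m inch '[[1,[0,0,-0.01],[0,0,0]],[1,[0,0,-0.01],[0,0,0]]]'
```

```text
clock: 16.45
ee_pos: [0.6027, 0.0418, 0.06]
tcp_rot: [0.765, 0.644, 0.006, 0.001]
force: [-13.1, 1.1, 35.7]
grip_width: 0.0003
```

```bash
python3 -m inch '[[1,[0,0,-0.008],[0,0,0]],[1,[0,0,-0.008],[0,0,0]]]'
```

```text
clock: 16.7
ee_pos: [0.6027, 0.0418, 0.06]
tcp_rot: [0.765, 0.644, 0.006, 0.0]
force: [-10.5, 1.0, 32.0]
grip_width: 0.0002
```

The TCP is at 0.060, which is rail top plus 26 mm, and the force is building against a hard stop, so the cap is home. I'll lift and check the left end.

```bash
python3 -m inch '[[1,[0,0,0.01],[0,0,0]],[1,[0,0,0.1],[0,0,0]],[1,[0,0,0.19],[0,0,0]]]'; python3 -m inch '[[1,[0.024,0.14,0],[0,0,0]],[1,[0.044,0.283,0],[0,0,0]],[1,[0.044,0.283,-0.1],[0,0,0]],[1,[0.044,0.283,-0.2],[0,0,0]],[1,[0.044,0.283,-0.2],[0,0,0]]]'
python3 - <<'E'
from h import *
import cv2
I=env.get_image('side')['image'];cv2.imwrite('pics/side13raw.png',I);cv2.imwrite('pics/s13.png',cv2.resize(I[225:375,207:367],None,fx=4,fy=4,interpolation=cv2.INTER_CUBIC))
E
```

```text
clock: 17.08
ee_pos: [0.6024, 0.0417, 0.1173]
tcp_rot: [0.765, 0.644, 0.006, 0.0]
force: [0.0, -0.1, 0.2]
grip_width: -0.0002
clock: 17.7
ee_pos: [0.6137, 0.1265, 0.0552]
tcp_rot: [0.765, 0.644, 0.004, -0.001]
force: [-0.5, 0.2, -0.1]
grip_width: -0.0001
```

View pics/s13.png

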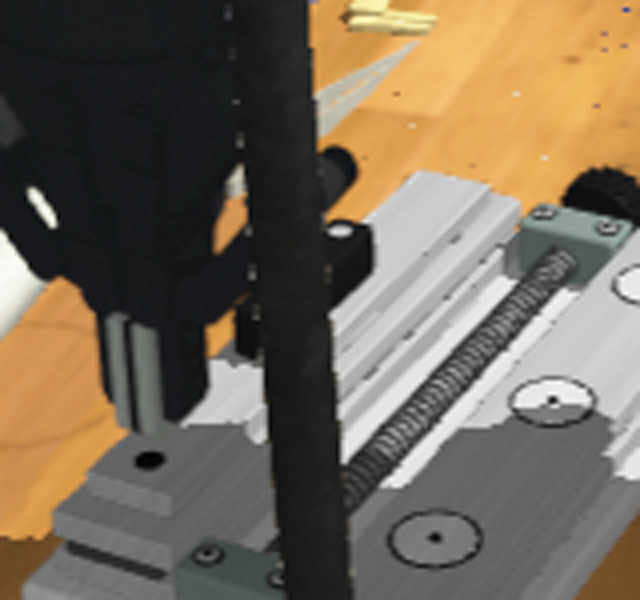

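The bar now sits about 2 px lower at both ends, flat on the rail. Pressing the left end again.

```bash
python3 -m inch '[[1,[0.002,0,-0.025],[0,0,0]],[1,[0.002,0,-0.037],[0,0,0]],[1,[0.002,0,-0.037],[0,0,0]]]'; python3 -m inch '[[1,[0,0,-0.006],[0,0,0]],[1,[0,0,-0.006],[0,0,0]]]'
```

```text
clock: 18.12
ee_pos: [0.6156, 0.1263, 0.0459]
tcp_rot: [0.765, 0.644, 0.005, -0.0]
force: [-0.1, -0.2, -0.4]
grip_width: 0.0001
clock: 18.38
ee_pos: [0.6157, 0.1263, 0.0442]
tcp_rot: [0.765, 0.643, 0.005, -0.0]
force: [-0.4, -1.0, 0.2]
grip_width: -0.0002
```

```bash
python3 -m inch '[[1,[0,0,-0.006],[0,0,0]],[1,[0,0,-0.006],[0,0,0]]]'; python3 -m inch '[[1,[0,0,-0.004],[0,0,0]],[1,[0,0,-0.004],[0,0,0]]]'
```

```text
clock: 18.62
ee_pos: [0.6157, 0.1264, 0.0424]
tcp_rot: [0.765, 0.643, 0.005, -0.0]
force: [-0.4, -0.5, -0.3]
grip_width: -0.0
clock: 18.88
ee_pos: [0.6158, 0.1264, 0.0422]
tcp_rot: [0.765, 0.643, 0.006, -0.0]
force: [-4.5, -0.9, 12.2]
grip_width: 0.0001
```

```bash
python3 - <<'E'
from h import *
import cv2
print(env.state()['force'])
I=env.get_image('side')['image'];cv2.imwrite('pics/side14raw.png',I)
b=cv2.imread('pics/side13raw.png')
f=lambda J:np.hstack([cv2.resize(J[y:y+44,x:x+44],None,fx=9,fy=9,interpolation=cv2.INTER_NEAREST) for x,y in((218,325),(298,258))])
cv2.imwrite('pics/s14.png',np.vstack([f(b),f(I)])[:, :])
E
python3 -m inch '[[1,[0,0,0.06],[0,0,0]],[1,[0,0,0.2],[0,0,0]],[1,[0,0,0.24],[0,0,0]]]'; python3 -m inch '[[1,[-0.03,-0.19,0],[0,0,0]],[1,[-0.06,-0.38,0],[0,0,0]],[1,[-0.093,-0.565,0],[0,0,0]],[1,[-0.093,-0.565,-0.1],[0,0,0]],[1,[-0.093,-0.565,-0.18],[0,0,0]]]';python3 -m inch '[[1,[0,0,-0.025],[0,0,0]],[1,[0,0,-0.025],[0,0,0]]]'
```

```text
[-4.45328765 -0.86182825 12.1657809 ]
clock: 19.3
ee_pos: [0.6175, 0.1263, 0.1176]
tcp_rot: [0.766, 0.643, 0.008, 0.001]
force: [0.2, -0.3, 0.3]
grip_width: -0.0005
clock: 19.92
ee_pos: [0.5894, -0.0442, 0.0633]
tcp_rot: [0.766, 0.643, 0.008, 0.001]
force: [-0.7, 0.1, 1.1]
grip_width: -0.0004
clock: 20.18
ee_pos: [0.5893, -0.0442, 0.0558]
tcp_rot: [0.766, 0.643, 0.008, 0.001]
force: [-0.4, -0.7, 0.0]
grip_width: 0.0006
```

View pics/s14.png

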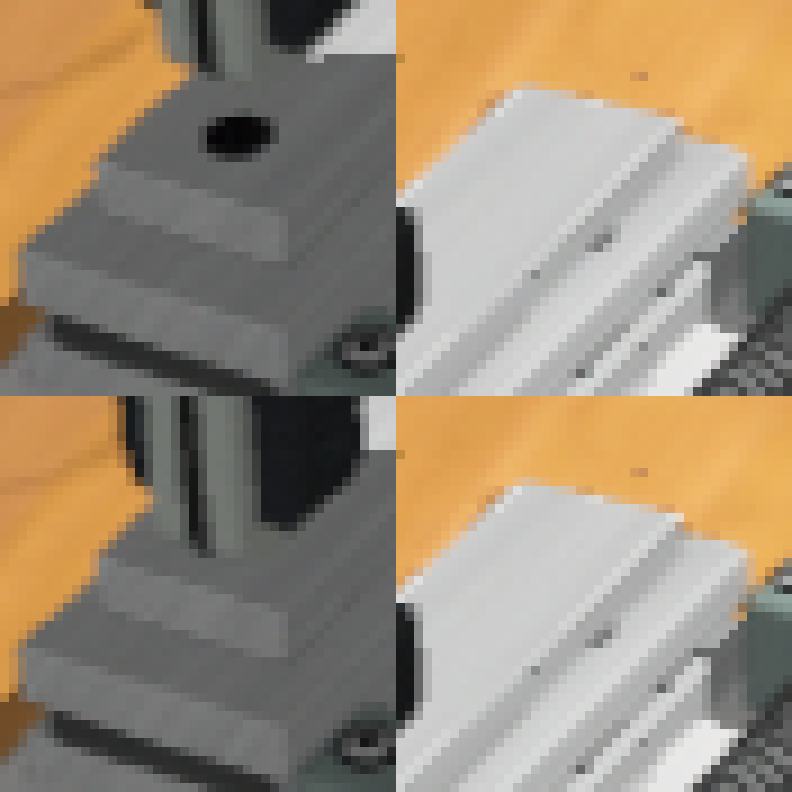

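No rock on the left: both ends look the same before and during the press. Now the right end.

```bash
python3 -m inch '[[1,[-0.003,0,-0.03],[0,0,0]],[1,[-0.003,0,-0.038],[0,0,0]],[1,[-0.003,0,-0.038],[0,0,0]]]'; python3 -m inch '[[1,[0,0,-0.006],[0,0,0]],[1,[0,0,-0.006],[0,0,0]]]'
```

```text
clock: 20.55
ee_pos: [0.5884, -0.0441, 0.0445]
tcp_rot: [0.766, 0.643, 0.008, 0.001]
force: [-0.1, 0.2, -0.4]
grip_width: 0.0001
clock: 20.8
ee_pos: [0.5884, -0.0441, 0.0427]
tcp_rot: [0.766, 0.643, 0.008, 0.001]
force: [0.1, -0.3, 0.4]
grip_width: -0.0001
```

```bash
python3 -m inch '[[1,[0,0,-0.006],[0,0,0]],[1,[0,0,-0.006],[0,0,0]]]'
```

```text
clock: 21.05
ee_pos: [0.5886, -0.0442, 0.0422]
tcp_rot: [0.766, 0.643, 0.008, 0.001]
force: [-4.2, 1.1, 16.3]
grip_width: 0.0001
```

```bash
python3 - <<'E'
from h import *
import cv2
I=env.get_image('side')['image']
b=cv2.imread('pics/side13raw.png')
f=lambda J:np.hstack([cv2.resize(J[y:y+44,x:x+44],None,fx=9,fy=9,interpolation=cv2.INTER_NEAREST) for x,y in((218,325),(298,258))])
cv2.imwrite('pics/s15.png',np.vstack([f(b),f(I)])[:, :])
E
python3 -m inch '[[1,[0,0,0.06],[0,0,0]],[1,[0,0,0.2],[0,0,0]],[1,[0,0,0.4],[0,0,0]],[1,[-0.1,-0.2,0.5],[0,0,0]],[1,[-0.2,-0.4,0.5],[0,0,0]]]'
python3 -m inch '[[1,[-0.1,-0.3,0],[0,0,0]],[1,[-0.2,-0.5,0],[0,0,0]],[1,[-0.2,-0.5,0],[0,0,0]],[1,[-0.2,-0.5,0],[0,0,0]]]'
python3 - <<'E'
from h import *
import cv2
I=env.get_image('top')['image'];cv2.imwrite('pics/t16.png',cv2.resize(I[195:300,160:310],None,fx=5.3,fy=5.3,interpolation=cv2.INTER_CUBIC))
I=env.get_image('side')['image'];cv2.imwrite('pics/s16.png',cv2.resize(I[225:375,207:367],None,fx=4,fy=4,interpolation=cv2.INTER_CUBIC))
E
```

```text
clock: 21.72
ee_pos: [0.5363, -0.152, 0.1944]
tcp_rot: [0.765, 0.644, 0.01, 0.003]
force: [0.1, -1.6, 0.1]
grip_width: -0.0
clock: 22.22
ee_pos: [0.4742, -0.3059, 0.1957]
tcp_rot: [0.767, 0.641, 0.009, 0.004]
force: [0.1, 0.0, -0.4]
grip_width: 0.0002
```

View pics/s15.png

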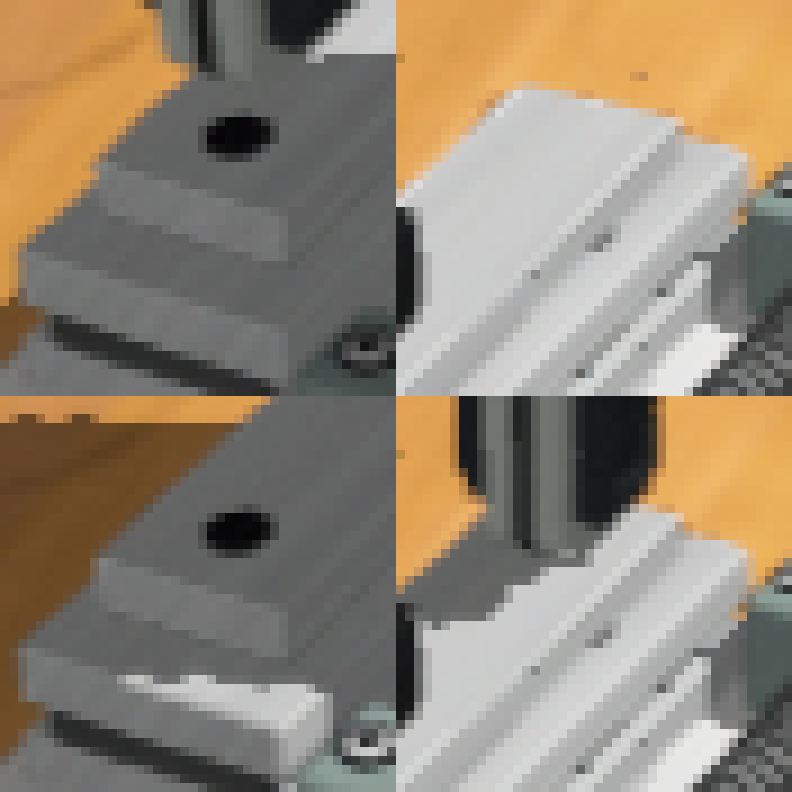

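View pics/t16.png

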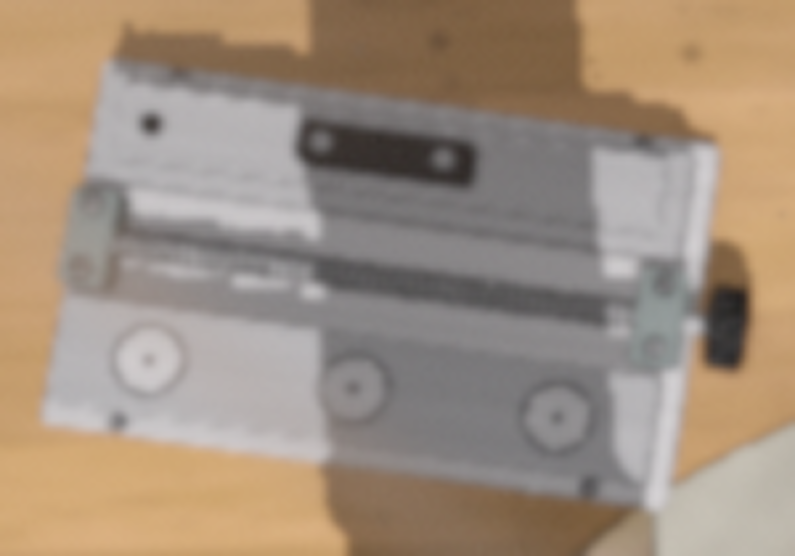

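View pics/s16.png

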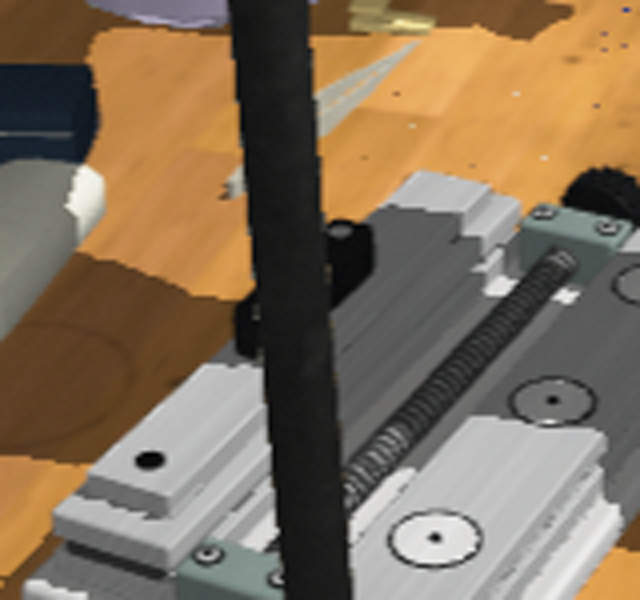

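The right-end press left both ends unchanged in the picture, so nothing rocks. The top view shows the bar centred along the far rail, with the rib at crop (385,152), and the robot is clear. Handing in.

Run:
```python
from rig import env
print(env.state()['clock'],env.state()['force']);print(env.sign_off())
```

```text
22.325 [-0.05473199  0.06500143  0.31211033]
the job is handed in; nothing more can be done
None
```

The job is done and handed in at 22.3 s: the proud cap on the far rail is fully home, and the straightedge is lying flat and centred on that rail.

- **Rocking seen:** with the cap proud, I laid the bar on it and let go. Pressing the left end (about 16 N) and then the right end (about 14 N) dropped each end onto the rail, and the opposite end visibly rose about 2.5 px in the side view.
- **Cap pushed home:** I pushed on the middle of the rib until the fingertips stopped at z = 0.060 m, which is exactly the rail top plus 26 mm. The push peaked at about 36 N.
- **No rocking afterwards:** pressing the left end (about 12 N) and then the right end (about 16 N) stopped firmly at z = 0.042 m. The pictures showed no movement at either end.
- **Final state:** the last pictures show the bar flat and lengthwise on the far rail, centred to within about 2 mm by eye. The robot is clear of everything.

The two cameras disagreed by 1 to 2 mm throughout, so I used the average of the two for the placement. No check failed.

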